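# Brace the screw-top pot in the cam clamp and unscrew its tight cap

### The job

Open the small aluminium screw-top pot that stands in the bench clamp: first wind the clamp's T-key clockwise, in as many partial turns as it takes, to its stop so that the sprung pad braces the pot in the vee; then unscrew the tight black cap anticlockwise until its thread lets go and lift it straight off. The pot must not turn, tip or rise, and the other things stay where they lie. Finish still holding the cap, level and centred just above the open mouth and clear of it (about 2 cm); do not put it down or let go.

Things in the scene. Friction and masses are not known exactly. Their poses are not given: they have to be found in the camera images.
- clamp: Steel cam clamp bolted to the bench, on a plate 262 x 112 mm, 12 mm thick. Origin at the bench surface under the plate; x runs along the clamp from the key to the vee, z up. The key's axis stands at x = -105 mm, the axis of a braced pot at x = +45 mm, both at y = 0. The 90 degree vee behind the pot and the sprung pad in front of it stand 66 and 62 mm over the bench. The clamp's place and yaw vary; it cannot move.
- clamp_key (a joint): Turn of the T-key in rad, about a vertical axis: 0 is slack, 2.8 is the stop; it grows clockwise seen from above and stays where it is left (friction 0.3 N m, about 0.5 N m near the stop). A spiral cam under it advances the pad 5 mm per rad; the pad meets the pot between 1 and 1.9 and is then pressed by springs, up to about 40 N at the stop. It starts between 0 and 0.7.
- key_grip (a point): Middle of the T-key's cross bar, on the key's axis, 93 mm over the bench. The bar is 74 mm long (along this point's x axis), 12 mm thick (y) and 18 mm high (z, up); under it is a round shaft 12 mm thick, with 40 mm free below the bar.
- clamp_pad: The clamp's rubber-faced pad, 56 mm wide and 46 mm high, that slides along the clamp's x towards the vee. Its reported point is fixed to the pad at the back of the slide, 82 mm behind the pad's face, and moves with the pad.
- pot: Loose round aluminium pot with a few bearing balls inside, 72 mm wide, 0.36 to 0.59 kg, standing on the clamp's plate (its foot 12 mm over the bench) within 5 mm of its home in the vee. Origin at the centre of its underside, z up. Shoulder 84 mm above the origin, neck 43 mm wide, mouth 106 mm above the origin. Any yaw. Unless braced it spins with the cap.
- pot_mouth (a point): Centre of the pot's open mouth, at the top of the neck, 106 mm above the pot's underside.
- pot_rim (a point): A point on the outside of the pot's wall, 36 mm from its axis and 70 mm above its underside, that shows how far the pot has turned.
- cap: Black ribbed screw cap, 60 mm across, 25 mm high, 0.06 kg. Origin: centre of its lower edge, z up; 88 mm above the pot's underside when screwed on (4 mm above the shoulder). Right-hand thread: anticlockwise from above loosens; level for 0.2 rad, then rising 3.2 mm per rad; lets go at about 2.2 rad, 6 mm up. A sprung seal inside makes it tight (0.8 N m), easing to nothing, and pushes it up as it turns.
- spanner_b: Loose combination spanner, 220 mm long, on the bench beside the clamp's robot side: leave alone.
- bearing_a: Loose taper bearing, 80 mm wide, 22 mm high, lying on the bench: leave alone.
Things that resemble listed ones, but are neither listed nor needed, are in the scene too. Several things have the shape of the cap; the one meant has the colours described above.

How it is judged:
By the outcome, as a careful person would: the job done as asked, in the order asked, and still so for the second after the job is handed in, while the arm keeps its last pose, push and grip.
It also fails if it takes over 64 s, if anything falls off the work surface, if the arm or the gripper's body presses on something with over 40 N, if the wrist force passes 120 N, or if a joint passes its speed limit or range.

### The arm

A 6-joint arm with a two-finger parallel gripper is mounted at the origin on the work surface; the furniture and walls round the work are solid. World frame = base frame: x ahead of the robot, y to its left, z up, the work surface at z = 0. Lengths are in m, angles in rad, forces in N, time in s.
With the tool pointing down it reaches from about 0.35 to 0.95 m from the base axis. Payload 17.4 kg.
Tool frame: the origin (TCP) lies midway between the tips of the shut fingers; the grasp point (between the pads) lies 19 mm behind it; z points along the fingers, x is the direction in which the jaws open and shut, and the axes are right-handed (so a half turn about z gives the same grasp; the last joint's range is limited). The gripper opens to 93 mm and grips with 3 to 60 N. Pads are 15 mm wide; open, the fingers measure 128 mm over their backs; the gripper's body (75 mm by 188 mm) begins 65 mm behind the grasp point.
Start: joints at [1.256, 0.116, 1.442, -0, 1.584, -0.038], TCP at [0.184, 0.649, 0.219] pointing down, gripper open.
Joint ranges: [-2.83, 2.83], [-0.83, 2.19], [0.07, 2.5], [-1.14, 4.28], [0.01, 3], [-2.97, 2.97]. Speed limits (rad/s): [1.89, 1.89, 2.22, 3.14, 3.14, 3.14].

### API

Orientations are given as [roll, pitch, yaw] about the fixed x, y, z axes, in that order (R = Rz(yaw) Ry(pitch) Rx(roll)).
In Python, from workcell import * gives the robot as it stands.
- The arm moves only by the tool drive_tool, never from a script. Its arguments are lists of equal length, an entry for each row: "slide": the shift along the world's x, y, z normalised to -1 to 1, where 1 is 0.15 m, a list of three; "turn": the turn about the world's z normalised to -1 to 1, where 1 is 90 degrees. A call has 1 to 12 rows; each row shifts and turns the commanded pose from where the row before left it; what a row does not reach is not made up. A row lasts 1/12 s, in which the tool goes at most 41.7 mm and 7.16 degrees, less where a joint would pass 70% of its speed; a pose out of reach is approached as far as the arm can. A call with a number of a shift or a turn outside -1 to 1 is refused whole. A call with a gripper value outside its range is refused whole. "fingers" is the gripper's target within -1 to 1 (fully open at 1, half-way at 0, shut at -1), set as the call begins (left out, the last holds). The fingers move at their own pace and stop on an object; "squeeze" is the grip in N (left out, the last holds). Time passes only in rows, so rows that do not move let the fingers close. It gives the time, the measured TCP pose, the force and the opening at its end, in the units of the state.
- sense(): the state, without advancing time (a new reading comes with each control period).
- snapshot(name): name is "scene" or "top" or "wrist"; returns the picture (384x512x3 uint8, blue, green, red); there is no depth.
- calibration(name): a dict with "fx", "fy", "cx", "cy" (pixels), "rvec" (rotation vector, rad) and "tvec" (3), from world to camera coordinates, as OpenCV has them. Camera axes: x right, y down, z forward; pixel columns grow to the right and rows downward; lengths in m; the calibration is good to about 2 mm. A picture is of the moment at which its call begins: read the wrist's pose just before it. calibration takes no time and is no camera call; for the wrist camera it gives the pose at the moment of the call.
- close_job(): hands the job in, once; it reports no verdict.
The state is a dict: "time_s": time; "joint_positions": joint angles; "joint_velocities": joint speeds; "joint_efforts": joint torques, N m; "eef_pos": TCP position; "eef_rot": TCP orientation; "contact_force": force on the tool from outside, world axes, zero at the start; "wrist_torque": the same for the moment, N m; "opening": finger opening in m.
Only numpy, scipy, OpenCV 4.12 (cv2) and the standard library are available. Lean on these libraries where they do the work, as an engineer would, in place of code of your own. Each camera call takes 0.05 s, during which the arm holds its last target. There are 200 camera calls.

## Working session

There is one attempt and no reset: what is moved stays moved. The work goes in short steps, Python scripts to look and compute and a tool call to move; the robot and the scene stay as the last step left them, time stands still between calls to the robot, and variables do not carry over. Pictures are saved under pics/ and viewed, about 8 in all and at most 12, crops included, and the job is handed in when it is done.

Besides the shell and the picture viewer there is one more tool, called after "Call:" as name(argument=value, ...), one argument or row to a line, values as JSON. drive_tool: Moves the arm, as the interface text tells. Its arguments: {"type":"object","properties":{"slide":{"type":"array"},"turn":{"type":"array"},"fingers":{"type":"number"},"squeeze":{"type":"number"}},"required":["slide","turn"]}

```bash
mkdir -p pics; cat > h.py <<'E'
from workcell import *
import numpy as np, cv2
def cam(n):
    c=calibration(n);K=np.array([[c["fx"],0,c["cx"]],[0,c["fy"],c["cy"]],[0,0,1]]);R=cv2.Rodrigues(np.array(c["rvec"],float))[0];return K,R,np.array(c["tvec"],float).ravel()
def ray(C,u,v,z):
    K,R,t=C;o=-R.T@t;d=R.T@np.linalg.inv(K)@np.array([u,v,1.]);return o+d*(z-o[2])/d[2]
def proj(C,p):
    K,R,t=C;q=K@(R@np.array(p,float)+t);return q[:2]/q[2]
E
python3 - <<'E'
from h import *
s=sense();print(s)
for n in("scene","top","wrist"):
    C=cam(n);im=snapshot(n);cv2.imwrite(f"pics/{n}0.png",im);print(n,-C[1].T@C[2],C[0][0,0])
a=cv2.imread("pics/scene0.png");b=cv2.imread("pics/top0.png")
cv2.imwrite("pics/both.png",cv2.resize(np.vstack([a,b]),None,fx=.78,fy=.78))
E
```

```text
{'time_s': 0.0, 'joint_positions': array([ 1.25620245e+00,  1.16514713e-01,  1.44227250e+00, -3.52276040e-05,
        1.58399004e+00, -3.77842349e-02]), 'joint_velocities': array([ 0.00042934, -0.00055841,  0.00075981,  0.00018672, -0.00127864,
        0.00077113]), 'joint_efforts': array([ 1.43575813e-03, -7.21289778e+01, -6.22584486e+01,  7.79535156e-02,
        2.42953480e-02, -6.20940568e-05]), 'eef_pos': array([0.18441521, 0.64910854, 0.21788131]), 'eef_rot': array([-3.14158310e+00,  1.18508548e-03,  1.29398624e+00]), 'contact_force': array([-0.14535019,  0.83063862,  0.82694968]), 'wrist_torque': array([-0.00679724,  0.0244519 ,  0.03758089]), 'opening': 0.09284148704880234}
scene [0.16012623 0.21051166 0.80377387] 437.52182898867005
top [ 0.36595895 -0.09436524  1.0691937 ] 483.0323358826859
wrist [0.11733333 0.66766008 0.38316672] 275.8204283723596
```

View pics/both.png

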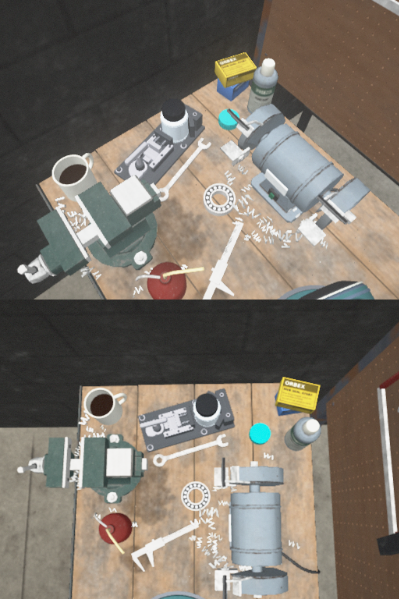

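The clamp is at about (185,415) in the lower top view, with the cap at (207,405) and the T-key on the left. I'll enlarge both views.

```bash
python3 - <<'E'
from h import *
b=cv2.imread("pics/top0.png");a=cv2.imread("pics/scene0.png")
c=cv2.resize(b[105:205,165:315],None,fx=5,fy=5,interpolation=cv2.INTER_CUBIC)[:, :]
cv2.imwrite("pics/ct.png",c)
c=cv2.resize(a[120:240,140:290],None,fx=5,fy=5,interpolation=cv2.INTER_CUBIC)
cv2.imwrite("pics/cs.png",c)
E
```

```text
(no output)
```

View pics/ct.png

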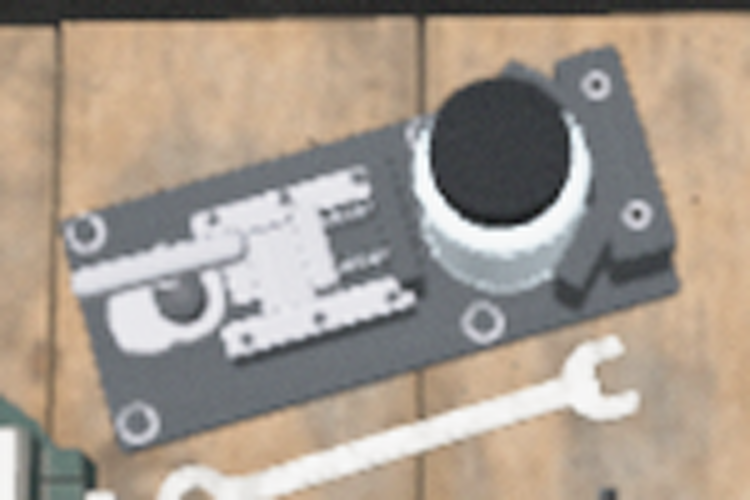

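View pics/cs.png

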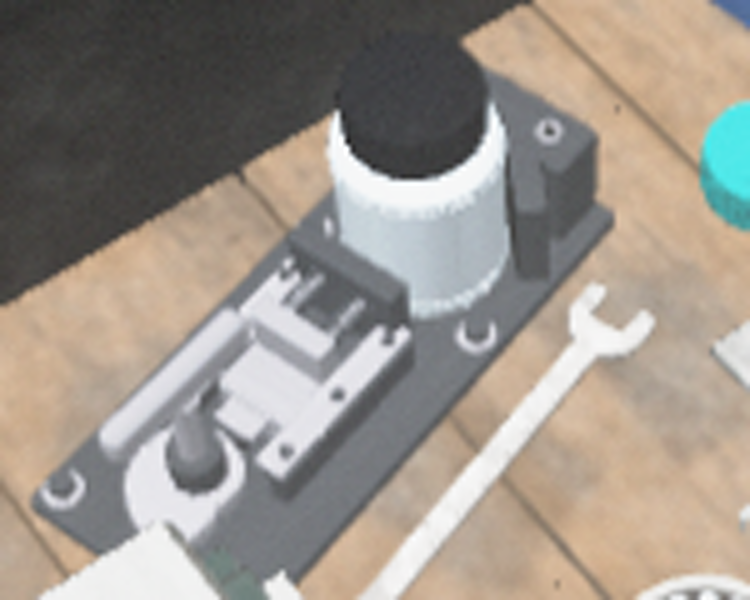

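The top crop shows the plate corners at (62,218), (125,452), (678,288) and (615,45). The bar runs from (72,282) to (243,245), and the cap top is centred near (500,152).

```bash
python3 - <<'E'
from h import *
C=cam("top");f=lambda u,v,z:ray(C,165+(u-2)/5,105+(v-2)/5,z)
P=[f(*p,.012) for p in((62,218),(125,452),(678,288),(615,45))]
c=np.mean(P,0);d=(P[2]+P[3]-P[0]-P[1]);y=np.arctan2(d[1],d[0]);print("plate",c,np.degrees(y),[np.linalg.norm(P[i]-P[i-1]) for i in range(4)])
u=np.array([np.cos(y),np.sin(y),0])
print("key pred",c-.105*u,"pot",c+.045*u)
a,b=f(72,282,.102),f(243,245,.102);print("bar",(a+b)/2,np.degrees(np.arctan2(*(b-a)[1::-1])),np.linalg.norm(b-a))
print("cap",f(500,152,.125), "scene cap",ray(cam("scene"),140+410/5,120+97/5,.125))
for p in(c-.105*u,c+.045*u): print(np.hypot(p[0],p[1]),np.degrees(np.arctan2(p[1],p[0])))
E
```

```text
plate [ 0.61697314 -0.02220897  0.012     ] -73.2082451629074 [np.float64(0.26268016619118667), np.float64(0.11155142117221453), np.float64(0.25698360206758586), np.float64(0.11626388209977234)]
key pred [0.58663926 0.07831395 0.012     ] pot [ 0.62997337 -0.06529022  0.012     ]
bar [0.5906304  0.05945252 0.102     ] -78.07805699382958 0.0720327523397691
cap [ 0.62993521 -0.08220242  0.125     ] scene cap [ 0.62733284 -0.07877062  0.125     ]
0.591843476346848 7.603795726690285
0.633347659583475 -5.9169894688760625
```

Call:
drive_tool(
  slide=[
    [0.15, -0.218, 0.03],
    [0.15, -0.218, 0.03],
    [0.15, -0.218, 0.03],
    [0.15, -0.218, 0.03],
    [0.15, -0.218, 0.03],
    [0.15, -0.218, 0.03],
    [0.15, -0.218, 0.03],
    [0.15, -0.218, 0.03],
    [0.15, -0.218, 0.03],
    [0.15, -0.218, 0.03],
    [0.15, -0.218, 0.03],
    [0.15, -0.218, 0.03],
  ],
  turn=[-0.038, -0.038, -0.038, -0.038, -0.038, -0.038, -0.038, -0.038, -0.038, -0.038, -0.038, -0.038],
  fingers=1,
)

```text
time_s: 1.15
eef_pos: [0.4551, 0.2551, 0.2729]
eef_rot: [3.142, -0.0, 0.575]
contact_force: [1.3, -0.1, -0.5]
opening: 0.093
```

Call:
drive_tool(
  slide=[
    [0.15, -0.218, 0],
    [0.15, -0.218, 0],
    [0.15, -0.218, 0],
    [0.15, -0.218, 0],
    [0.15, -0.218, 0],
    [0.15, -0.218, 0],
    [0, 0, 0],
    [0, 0, 0],
    [0, 0, 0],
  ],
  turn=[-0.038, -0.038, -0.038, -0.038, -0.038, -0.038, 0, 0, 0],
)

```text
time_s: 1.9
eef_pos: [0.5892, 0.0609, 0.2724]
eef_rot: [-3.141, 0.001, 0.22]
contact_force: [-0.0, 0.4, 0.1]
opening: 0.093
```

```bash
python3 - <<'E'
from h import *
A=cam("top");B=cam("scene")
P=cv2.triangulatePoints(A[0]@np.c_[A[1],A[2]],B[0]@np.c_[B[1],B[2]],np.array([[168.],[189.]]),np.array([[188.5],[246.]]));print("vise",(P[:3]/P[3]).ravel())
s=sense();print(s["eef_pos"],s["eef_rot"],s["time_s"]);C=cam("wrist");im=snapshot("wrist");np.savez("w1.npz",K=C[0],R=C[1],t=C[2]);cv2.imwrite("pics/w1.png",im)
cv2.imwrite("pics/w1b.png",cv2.resize(im,None,fx=1.5,fy=1.5))
E
```

```text
vise [0.51247906 0.10710499 0.08758321]
[0.58924887 0.06089926 0.27235888] [-3.14124162e+00  5.94250377e-04  2.19820727e-01] 1.9
```

View pics/w1b.png

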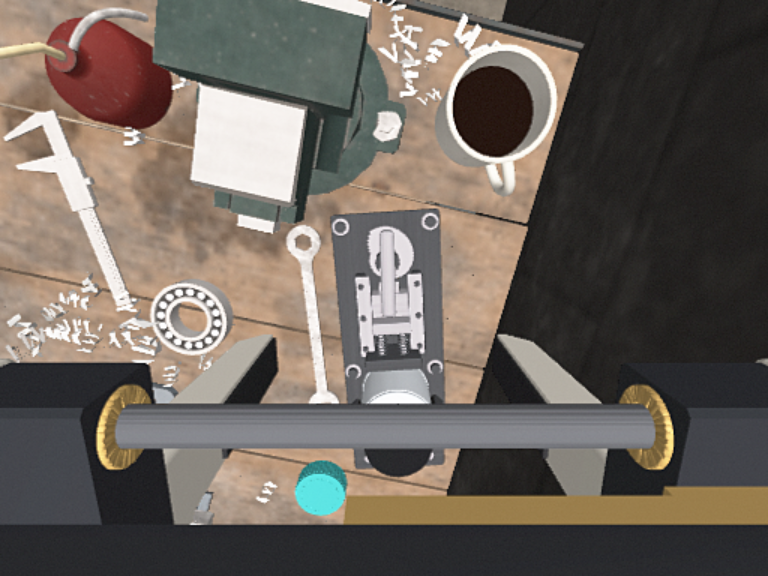

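The wrist view shows the bar running from (388,230) to (389,316) in the 1.5x picture, with the vise well below the gripper body. I'll measure the bar by mask-free ray casting.

```bash
python3 - <<'E'
from h import *
w=np.load("w1.npz");C=(w["K"],w["R"],w["t"])
a,b=ray(C,388/1.5,230/1.5,.102),ray(C,389/1.5,315/1.5,.102)
print((a+b)/2,np.degrees(np.arctan2(*(b-a)[1::-1])),np.linalg.norm(b-a))
P=[ray(C,u/1.5,v/1.5,.012) for u,v in((332,212),(439,208))];print("plate back edge",P,np.degrees(np.arctan2(*(P[1]-P[0])[1::-1]))-90)
E
```

```text
[0.59217869 0.06161563 0.102     ] -76.57458212570626 0.07162105643240443
plate back edge [array([0.5272924 , 0.09317745, 0.012     ]), array([0.63178595, 0.120639  , 0.012     ])] -75.27528770686104
```

Call:
drive_tool(
  slide=[
    [0.01, 0, -0.22],
    [0, 0, -0.22],
    [0, 0, -0.22],
    [0, 0, -0.22],
    [0, 0, -0.22],
    [0, 0, -0.21],
    [0, 0, 0],
    [0, 0, 0],
  ],
  turn=[0, 0, 0, 0, 0, 0, 0, 0],
)

```text
time_s: 2.62
eef_pos: [0.59, 0.0617, 0.0759]
eef_rot: [-3.141, 0.002, 0.221]
contact_force: [-0.2, -0.3, 1.1]
opening: 0.0928
```

Call:
drive_tool(
  slide=[
    [0, 0, 0],
    [0, 0, 0],
    [0, 0, 0],
    [0, 0, 0],
    [0, 0, 0],
    [0, 0, 0],
    [0, 0, 0],
    [0, 0, 0],
    [0, 0, 0],
    [0, 0, 0],
  ],
  turn=[0, 0, 0, 0, 0, 0, 0, 0, 0, 0],
  fingers=-1,
  squeeze=30,
)

```text
time_s: 3.45
eef_pos: [0.591, 0.0607, 0.0761]
eef_rot: [-3.142, 0.0, 0.22]
contact_force: [0.8, 0.6, 1.3]
opening: 0.031
```

```bash
python3 - <<'E'
from h import *
s=sense();print({k:np.round(v,3) for k,v in s.items()})
E
```

```text
{'time_s': np.float64(3.45), 'joint_positions': array([ 0.059,  0.016,  1.781, -0.   ,  1.344, -0.16 ]), 'joint_velocities': array([ 0.001, -0.001,  0.001, -0.001,  0.001,  0.   ]), 'joint_efforts': array([-2.0000e-03, -6.0162e+01, -5.8760e+01,  7.4000e-02,  3.0000e-02,
       -0.0000e+00]), 'eef_pos': array([0.591, 0.061, 0.076]), 'eef_rot': array([-3.142,  0.   ,  0.22 ]), 'contact_force': array([0.828, 0.596, 1.286]), 'wrist_torque': array([-0.033,  0.009,  0.008]), 'opening': np.float64(0.031)}
```

Call:
drive_tool(
  slide=[
    [0, 0, 0],
    [0, 0, 0],
    [0, 0, 0],
    [0, 0, 0],
    [0, 0, 0],
    [0, 0, 0],
  ],
  turn=[0, 0, 0, 0, 0, 0],
)

```text
time_s: 3.95
eef_pos: [0.5914, 0.0608, 0.0762]
eef_rot: [3.141, -0.001, 0.22]
contact_force: [6.1, 0.8, -3.1]
opening: 0.0118
```

Call:
drive_tool(
  slide=[
    [0, 0, 0],
    [0, 0, 0],
    [0, 0, 0],
    [0, 0, 0],
    [0, 0, 0],
    [0, 0, 0],
    [0, 0, 0],
    [0, 0, 0],
  ],
  turn=[-0.06, -0.06, -0.06, -0.06, -0.06, -0.06, 0, 0],
)

```text
time_s: 4.62
eef_pos: [0.5918, 0.0608, 0.0762]
eef_rot: [-3.141, -0.002, -0.347]
contact_force: [10.1, 0.2, -4.7]
opening: 0.0118
```

```bash
python3 - <<'E'
from h import *
s=sense();print({k:np.round(v,3) for k,v in s.items()})
E
```

```text
{'time_s': np.float64(4.617), 'joint_positions': array([0.059, 0.017, 1.781, 0.   , 1.342, 0.406]), 'joint_velocities': array([-0.001, -0.001, -0.001,  0.   , -0.002, -0.018]), 'joint_efforts': array([ 8.0000e-02, -6.2854e+01, -5.6973e+01,  2.6000e-02,  2.6290e+00,
        7.1900e-01]), 'eef_pos': array([0.592, 0.061, 0.076]), 'eef_rot': array([-3.141e+00, -2.000e-03, -3.470e-01]), 'contact_force': array([10.137,  0.184, -4.661]), 'wrist_torque': array([ 0.064, -1.409,  0.053]), 'opening': np.float64(0.012)}
```

Call:
drive_tool(
  slide=[
    [-0.01, 0, 0],
    [0, 0, 0],
    [0, 0, 0],
    [0, 0, 0],
    [0, 0, 0],
    [0, 0, 0],
    [0, 0, 0],
    [0, 0, 0],
    [0, 0, 0],
    [0, 0, 0],
    [0, 0, 0],
  ],
  turn=[-0.06, -0.06, -0.06, -0.06, -0.06, -0.06, -0.06, -0.06, -0.06, -0.06, 0],
)

```text
time_s: 5.53
eef_pos: [0.5921, 0.0603, 0.0762]
eef_rot: [-3.135, -0.002, -1.295]
contact_force: [28.9, -2.2, -14.9]
opening: 0.0117
```

```bash
python3 - <<'E'
from h import *
s=sense();print(s["joint_efforts"],s["wrist_torque"],s["eef_pos"],s["joint_positions"])
E
```

```text
[  3.05477388 -67.91221619 -53.55898619   1.22622393   7.88355857
   2.90224537] [-0.49213064 -4.57290275  0.19792233] [0.5920879  0.06027128 0.07622611] [ 5.90794224e-02  1.40990323e-02  1.78329485e+00 -9.98513787e-04
  1.33765960e+00  1.35412322e+00]
```

Call:
drive_tool(
  slide=[
    [0.01, 0, 0],
    [0.006, 0, 0],
    [0, 0, 0],
  ],
  turn=[0, 0, 0],
)

```text
time_s: 5.78
eef_pos: [0.5923, 0.0603, 0.0761]
eef_rot: [-3.141, -0.001, -1.288]
contact_force: [4.8, -4.2, -2.2]
opening: 0.0114
```

```bash
python3 - <<'E'
from h import *
s=sense();print(s["joint_efforts"],s["wrist_torque"],s["contact_force"],s["eef_pos"],s["joint_positions"])
E
```

```text
[  2.53948219 -61.37281179 -57.89084315   1.20058984   1.46391649
   0.12527555] [-0.71475271 -0.66626496  0.12643726] [ 4.76402056 -4.22716342 -2.2242509 ] [0.5922882  0.06032203 0.07613922] [ 5.90101386e-02  1.84728770e-02  1.77900233e+00 -7.25434252e-04
  1.34350310e+00  1.34762059e+00]
```

Call:
drive_tool(
  slide=[
    [0, 0, 0],
    [0, 0, 0],
    [0, 0, 0],
    [0, 0, 0],
    [0, 0, 0],
    [0, 0, 0],
    [0, 0, 0],
  ],
  turn=[-0.05, -0.05, -0.05, -0.05, -0.05, -0.05, -0.05],
)

```text
time_s: 6.37
eef_pos: [0.5923, 0.06, 0.0762]
eef_rot: [-3.14, -0.001, -1.842]
contact_force: [5.1, -7.5, -3.0]
opening: 0.012
```

```bash
python3 - <<'E'
from h import *
s=sense();print(s["joint_efforts"],s["wrist_torque"],s["contact_force"],s["eef_pos"],s["eef_rot"])
E
```

```text
[  4.16870043 -61.77005768 -57.8208518    2.15500563   1.41403154
  -2.04377331] [-1.17036897 -0.80538502  0.42524413] [ 5.09267954 -7.48004868 -3.02205321] [0.59232576 0.05997129 0.07620976] [-3.14001389e+00 -1.00193903e-03 -1.84187807e+00]
```

Call:
drive_tool(
  slide=[
    [0, 0, 0],
    [0, 0, 0],
    [0, 0, 0],
  ],
  turn=[-0.04, -0.04, -0.04],
)

```text
time_s: 6.62
eef_pos: [0.5922, 0.0599, 0.0762]
eef_rot: [-3.14, -0.001, -2.03]
contact_force: [4.7, -7.1, -1.6]
opening: 0.0122
```

```bash
python3 - <<'E'
from h import *
s=sense();print(s["joint_efforts"],s["wrist_torque"],s["contact_force"],s["eef_pos"],s["eef_rot"])
E
```

```text
[  4.6297802  -61.59952641 -57.92731404   2.38147996   1.25165619
  -1.51190568] [-1.2976946  -0.71178528  0.48772192] [ 4.70786085 -7.12531857 -1.56613442] [0.59224867 0.05985769 0.07615227] [-3.13997698e+00 -1.00318892e-03 -2.02968782e+00]
```

Call:
drive_tool(
  slide=[
    [0, -0.004, 0],
    [0, 0, 0],
    [0, 0, 0],
  ],
  turn=[-0.04, -0.04, -0.04],
)

```text
time_s: 6.87
eef_pos: [0.5922, 0.0597, 0.0761]
eef_rot: [-3.14, -0.0, -2.218]
contact_force: [4.8, -4.6, -1.9]
opening: 0.0119
```

```bash
python3 - <<'E'
from h import *
s=sense();print(s["joint_positions"][5],s["wrist_torque"],s["contact_force"],s["eef_pos"],s["eef_rot"])
E
```

```text
2.276209605274447 [-0.65029965 -0.59649671  0.43550305] [ 4.77264702 -4.56649715 -1.8936599 ] [0.59218091 0.05971421 0.07613756] [-3.14043450e+00 -6.14603737e-05 -2.21797874e+00]
```

Call:
drive_tool(
  slide=[
    [0, 0, 0],
    [0, 0, 0],
  ],
  turn=[-0.04, -0.04],
)

```text
time_s: 7.03
eef_pos: [0.5921, 0.0596, 0.0762]
eef_rot: [-3.14, -0.0, -2.344]
contact_force: [3.6, -5.3, -2.2]
opening: 0.0123
```

```bash
python3 - <<'E'
from h import *
s=sense();print(s["joint_positions"][5],s["wrist_torque"],s["contact_force"],s["eef_pos"],s["eef_rot"])
E
```

```text
2.4018464515824376 [-0.78500004 -0.53200073  0.57683368] [ 3.63492926 -5.3405084  -2.18589148] [0.59214253 0.05964052 0.0761517 ] [-3.14038593e+00 -1.26113811e-04 -2.34360356e+00]
```

Call:
drive_tool(
  slide=[
    [0, 0, 0],
    [0, 0, 0],
  ],
  turn=[-0.03, -0.03],
)

```text
time_s: 7.2
eef_pos: [0.5921, 0.0596, 0.0762]
eef_rot: [-3.14, -0.0, -2.437]
contact_force: [4.3, -5.9, -0.8]
opening: 0.0122
```

```bash
python3 - <<'E'
from h import *
s=sense();print(s["joint_positions"][5],s["wrist_torque"],s["contact_force"],s["eef_pos"],s["eef_rot"])
E
```

```text
2.49545893532752 [-0.77120764 -0.44525792  0.55012726] [ 4.32014502 -5.8500018  -0.77421559] [0.59207138 0.05962225 0.07617083] [-3.14039380e+00 -1.82849028e-04 -2.43717266e+00]
```

Call:
drive_tool(
  slide=[
    [0, 0, 0],
    [0, 0, 0],
  ],
  turn=[-0.03, -0.03],
)

```text
time_s: 7.37
eef_pos: [0.592, 0.0595, 0.0761]
eef_rot: [-3.14, -0.0, -2.531]
contact_force: [2.8, -5.1, -2.2]
opening: 0.012
```

```bash
python3 - <<'E'
from h import *
s=sense();print(s["joint_positions"][5],s["wrist_torque"],s["contact_force"],s["eef_pos"],s["eef_rot"])
E
```

```text
2.5895839504746214 [-0.87887924 -0.41243006  0.55304362] [ 2.80903432 -5.08465388 -2.2186891 ] [0.59203889 0.0595499  0.07614856] [-3.14036306e+00 -2.07023711e-04 -2.53135077e+00]
```

Call:
drive_tool(
  slide=[
    [0, 0, 0],
    [0, 0, 0],
  ],
  turn=[-0.03, -0.03],
)

```text
time_s: 7.53
eef_pos: [0.592, 0.0596, 0.0762]
eef_rot: [-3.14, -0.0, -2.625]
contact_force: [0.2, -1.9, 0.5]
opening: 0.0124
```

```bash
python3 - <<'E'
from h import *
s=sense();print(s["joint_positions"][5],s["wrist_torque"],s["contact_force"],s["eef_pos"],s["eef_rot"])
E
```

```text
2.6837288298567468 [-0.30885277  0.19660314  0.69213918] [ 0.21938141 -1.9391577   0.49376488] [0.59197108 0.0595781  0.07616839] [-3.14043294e+00 -1.97894277e-04 -2.62546231e+00]
```

Call:
drive_tool(
  slide=[
    [0, 0, 0],
    [0, 0, 0],
  ],
  turn=[-0.03, -0.03],
)

```text
time_s: 7.7
eef_pos: [0.5917, 0.0599, 0.0762]
eef_rot: [-3.141, -0.0, -2.72]
contact_force: [-0.3, -2.5, 0.5]
opening: 0.0138
```

```bash
python3 - <<'E'
from h import *
s=sense();print(s["joint_positions"][5],s["wrist_torque"],s["contact_force"],s["eef_pos"],s["eef_rot"])
E
```

```text
2.7778739467544207 [-0.35634732  0.24023024  0.86940646] [-0.27433835 -2.52657762  0.52021139] [0.59174968 0.05991822 0.07623451] [-3.14123981e+00 -3.65089362e-04 -2.71950862e+00]
```

Call:
drive_tool(
  slide=[
    [0, 0, 0],
    [0, 0, 0],
    [0, 0, 0],
  ],
  turn=[0, 0, 0],
  squeeze=55,
)

```text
time_s: 7.95
eef_pos: [0.5917, 0.0599, 0.0762]
eef_rot: [-3.141, -0.0, -2.716]
contact_force: [-2.0, -4.7, 2.6]
opening: 0.0133
```

```bash
python3 - <<'E'
from h import *
s=sense();print(s["joint_positions"][5],s["wrist_torque"],s["contact_force"],s["eef_pos"],s["eef_rot"],s["opening"])
a=snapshot("scene");b=snapshot("top");cv2.imwrite("pics/s2.png",a);cv2.imwrite("pics/t2.png",b)
E
```

```text
2.774147081194746 [-0.60921237  0.47385796  1.17072467] [-2.01580439 -4.71079759  2.60760211] [0.59174122 0.05992739 0.07620604] [-3.14127017e+00 -4.33073492e-04 -2.71576780e+00] 0.013291941672007266
```

Call:
drive_tool(
  slide=[
    [0, 0, 0],
    [0, 0, 0],
    [0, 0, 0],
    [0, 0, 0],
    [0, 0, 0],
    [0, 0, 0],
    [0, 0, 0],
    [0, 0, 0],
  ],
  turn=[0, 0, 0, 0, 0, 0, 0, 0],
  fingers=1,
)

```text
time_s: 8.72
eef_pos: [0.5919, 0.0601, 0.0761]
eef_rot: [3.142, 0.0, -2.718]
contact_force: [-0.8, 0.3, -0.0]
opening: 0.0621
```

Call:
drive_tool(
  slide=[
    [0, 0, 0.22],
    [0, 0, 0.22],
    [0, 0, 0.22],
    [0, 0, 0.22],
    [0, 0, 0.22],
    [0.04, -0.14, 0.1],
    [0.04, -0.14, 0],
    [0.04, -0.14, 0],
    [0.04, -0.14, 0],
    [0.04, -0.14, 0],
    [0.04, -0.14, 0],
    [0.03, -0.13, 0],
  ],
  turn=[0, 0, 0, 0, 0.07, 0.07, 0.07, 0.07, 0.07, 0.07, 0.07, 0.07],
)

```text
time_s: 9.72
eef_pos: [0.6326, -0.0866, 0.256]
eef_rot: [3.142, -0.0, -1.833]
contact_force: [-0.1, -0.2, 0.4]
opening: 0.0927
```

Call:
drive_tool(
  slide=[
    [0, 0, 0],
    [0, 0, 0],
    [0, 0, 0],
    [0, 0, 0],
    [0, 0, 0],
  ],
  turn=[0.07, 0.07, 0.07, 0, 0],
)

```text
time_s: 10.13
eef_pos: [0.6324, -0.0854, 0.2561]
eef_rot: [3.142, 0.0, -1.512]
contact_force: [0.2, 0.2, -0.7]
opening: 0.0933
```

```bash
python3 - <<'E'
from h import *
s=sense();print(s["eef_pos"],s["eef_rot"],s["time_s"],s["opening"]);C=cam("wrist");im=snapshot("wrist");np.savez("w2.npz",K=C[0],R=C[1],t=C[2]);cv2.imwrite("pics/w2.png",im)
t=snapshot("top");cv2.imwrite("pics/t3.png",t);S=snapshot("scene");cv2.imwrite("pics/s3.png",S)
A=cv2.resize(S[120:240,140:290],(400,320),interpolation=cv2.INTER_CUBIC);B=cv2.resize(t[105:205,165:315],(400,267),interpolation=cv2.INTER_CUBIC)
L=np.vstack([A,B]);W=cv2.resize(im,(400,300));W=np.vstack([W,np.zeros((287,400,3),np.uint8)])
cv2.imwrite("pics/m3.png",np.hstack([L,W]))
E
```

```text
[ 0.63237487 -0.08536294  0.25612807] [ 3.14157985e+00  5.33497694e-05 -1.51170612e+00] 10.1333 0.09325908556763747
```

View pics/m3.png

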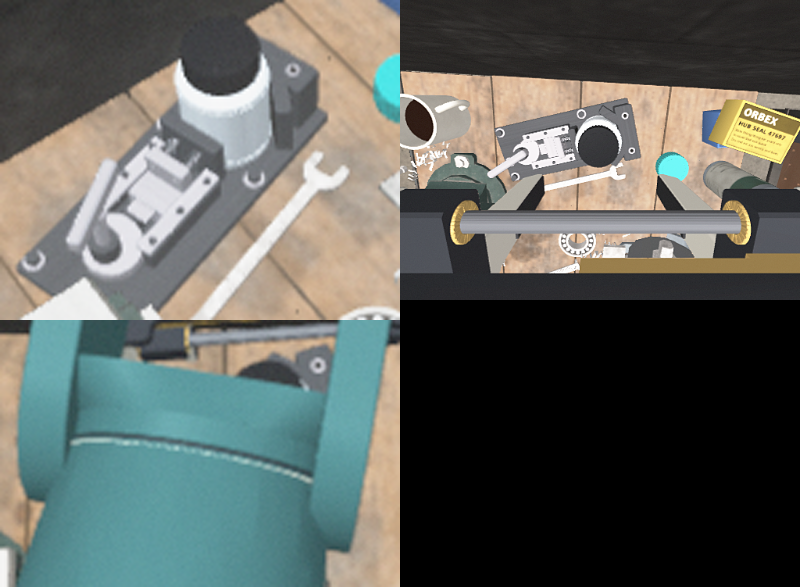

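The scene view shows the pad up against the pot, with the spanner untouched. The cap in the wrist view is near (256,185) in full-size pixels. I'll mask it.

```bash
python3 - <<'E'
from h import *
w=np.load("w2.npz");W=(w["K"],w["R"],w["t"])
print("campos",-W[1].T@W[2])
for n,C,roi in(("w2",W,(200,140,320,240)),("s3",cam("scene"),(195,120,250,165))):
    im=cv2.imread(f"pics/{n}.png");x0,y0,x1,y1=roi
    g=im[y0:y1,x0:x1].max(2);m=(g<60).astype(np.uint8)
    k,l,st,ce=cv2.connectedComponentsWithStats(m);i=1+np.argmax(st[1:,4]);x,y,ww,hh,a=st[i];x+=x0;y+=y0
    print(n,x,y,ww,hh,a)
    print("mid",ray(C,x+ww/2-.5,y+hh/2-.5,.1125))
    for h in(.1,.125):print(h,"top row",ray(C,x+ww/2,y,h),"bot row",ray(C,x+ww/2,y+hh,h))
    cv2.imwrite(f"pics/mask_{n}.png",m*255)
E
```

```text
campos [ 0.70186995 -0.08196577  0.42128289]
w2 228 160 52 54 1211
mid [ 0.63279907 -0.08243395  0.1125    ]
0.1 top row [ 0.6615679  -0.08123492  0.1       ] bot row [ 0.59561704 -0.08502789  0.1       ]
0.125 top row [ 0.66470392 -0.08129179  0.125     ] bot row [ 0.60388491 -0.08478962  0.125     ]
s3 195 120 5 3 8
mid [ 0.70718702 -0.0715649   0.1125    ]
0.1 top row [ 0.71874424 -0.07905793  0.1       ] bot row [ 0.71183884 -0.07439943  0.1       ]
0.125 top row [ 0.69890058 -0.06877162  0.125     ] bot row [ 0.69224048 -0.0642786   0.125     ]
```

Call:
drive_tool(
  slide=[
    [0.007, 0.013, -0.2],
    [0, 0, -0.2],
    [0, 0, -0.2],
    [0, 0, -0.2],
    [0, 0, -0.16],
    [0, 0, -0.08],
    [0, 0, 0],
    [0, 0, 0],
  ],
  turn=[0, 0, 0, 0, 0, 0, 0, 0],
)

```text
time_s: 10.95
eef_pos: [0.6337, -0.0834, 0.1009]
eef_rot: [-3.141, -0.0, -1.509]
contact_force: [-0.3, -0.4, 0.6]
opening: 0.0932
```

Call:
drive_tool(
  slide=[
    [0, 0, 0],
    [0, 0, 0],
    [0, 0, 0],
    [0, 0, 0],
    [0, 0, 0],
    [0, 0, 0],
    [0, 0, 0],
  ],
  turn=[0, 0, 0, 0, 0, 0, 0],
  fingers=-1,
  squeeze=20,
)

```text
time_s: 11.53
eef_pos: [0.6335, -0.0824, 0.1006]
eef_rot: [-3.141, 0.002, -1.508]
contact_force: [-0.8, 9.0, 3.4]
opening: 0.0597
```

```bash
python3 - <<'E'
from h import *
s=sense();print(s["wrist_torque"],s["contact_force"],s["eef_pos"],s["eef_rot"],s["opening"])
E
```

```text
[1.38933028 0.36219117 0.00169639] [-0.8391471   8.96875828  3.44574307] [ 0.6335292 -0.0823888  0.1006033] [-3.14114342e+00  1.81726859e-03 -1.50790462e+00] 0.0597497676504687
```

Call:
drive_tool(
  slide=[
    [0, 0.007, 0],
    [0, 0, 0],
    [0, 0, 0],
    [0, 0, 0],
  ],
  turn=[0, 0, 0, 0],
  squeeze=58,
)

```text
time_s: 11.87
eef_pos: [0.6335, -0.0823, 0.1005]
eef_rot: [-3.141, 0.0, -1.508]
contact_force: [-1.2, 3.3, 5.2]
opening: 0.0589
```

```bash
python3 - <<'E'
from h import *
s=sense();print(s["wrist_torque"],s["contact_force"],s["eef_pos"],s["eef_rot"],s["opening"])
E
```

```text
[0.35481014 0.37362706 0.03586477] [-1.16258863  3.28745657  5.21680582] [ 0.63354315 -0.08231879  0.10049272] [-3.14116832e+00  1.63943595e-04 -1.50830284e+00] 0.05888944068075912
```

Call:
drive_tool(
  slide=[
    [0, 0, 0],
    [0, 0, 0],
    [0, 0, 0],
    [0, 0, 0],
  ],
  turn=[0.03, 0.04, 0.05, 0],
)

```text
time_s: 12.2
eef_pos: [0.634, -0.0828, 0.1009]
eef_rot: [-3.14, -0.001, -1.315]
contact_force: [2.1, -1.7, 4.0]
opening: 0.0589
```

```bash
python3 - <<'E'
from h import *
s=sense();print(s["wrist_torque"],s["contact_force"],s["eef_pos"],s["eef_rot"],s["opening"])
E
```

```text
[-0.2699314 -0.3546647  0.2692533] [ 2.0857429  -1.70333845  4.04635042] [ 0.63399457 -0.08284871  0.10088428] [-3.14003450e+00 -1.17766113e-03 -1.31510212e+00] 0.058884146882424014
```

Call:
drive_tool(
  slide=[
    [0, 0, 0.002],
    [0, 0, 0.002],
    [0, 0, 0.002],
  ],
  turn=[0.05, 0.05, 0.05],
)

```text
time_s: 12.45
eef_pos: [0.6342, -0.0832, 0.1017]
eef_rot: [-3.14, -0.002, -1.082]
contact_force: [7.0, -4.4, -5.9]
opening: 0.059
```

```bash
python3 - <<'E'
from h import *
s=sense();print(s["wrist_torque"],s["contact_force"],s["eef_pos"],s["eef_rot"],s["opening"],s["joint_efforts"][5])
im=snapshot("scene");cv2.imwrite("pics/s4.png",im);cv2.imwrite("pics/s4c.png",cv2.resize(im[100:240,140:300],None,fx=4,fy=4,interpolation=cv2.INTER_CUBIC))
E
```

```text
[-0.75997498 -0.756151   -0.75936046] [ 7.04071136 -4.40476794 -5.8901448 ] [ 0.63418143 -0.08318786  0.10168357] [-3.14022119e+00 -2.20040037e-03 -1.08161000e+00] 0.05904870391747957 1.7546875029802322
```

View pics/s4c.png

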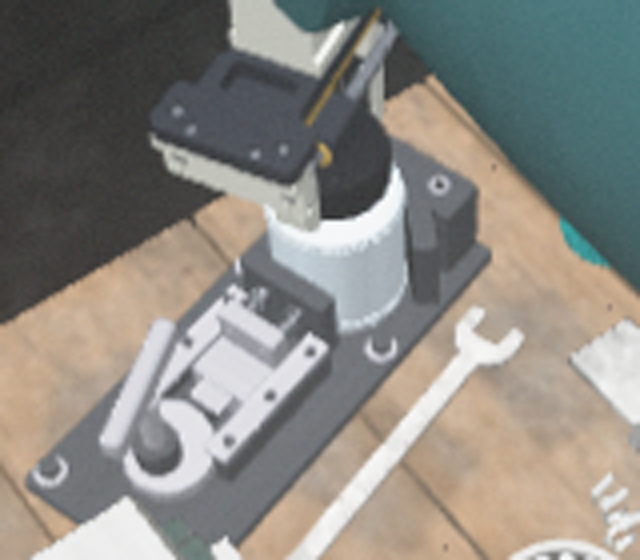

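The pad is against the pot, the jaws are on the cap, and the wrist torque is -0.76 N m, which matches the tight seal. I'll keep unscrewing and let the tool rise with the thread.

Call:
drive_tool(
  slide=[
    [0, 0, 0],
    [0, 0, 0.001],
    [0, 0, 0.0017],
    [0, 0, 0.0017],
  ],
  turn=[0.05, 0.05, 0.05, 0.05],
)

```text
time_s: 12.83
eef_pos: [0.6342, -0.083, 0.1022]
eef_rot: [-3.141, -0.002, -0.768]
contact_force: [0.9, 0.8, 14.8]
opening: 0.0593
```

```bash
python3 - <<'E'
from h import *
s=sense();print(s["wrist_torque"],s["contact_force"],s["eef_pos"],s["eef_rot"],s["opening"],s["joint_efforts"][5])
E
```

```text
[ 0.19487504 -0.32552764 -0.26298823] [ 0.90743416  0.7528283  14.76114313] [ 0.63422086 -0.08297658  0.10223921] [-3.14062646e+00 -2.24431097e-03 -7.68397558e-01] 0.059317787026459484 1.8444158881902695
```

Call:
drive_tool(
  slide=[
    [0, 0, 0.0017],
    [0, 0, 0.0017],
    [0, 0, 0.0017],
    [0, 0, 0.0017],
  ],
  turn=[0.05, 0.05, 0.05, 0.05],
)

```text
time_s: 13.17
eef_pos: [0.634, -0.0827, 0.1032]
eef_rot: [-3.141, -0.002, -0.454]
contact_force: [4.7, -1.4, 0.5]
opening: 0.0589
```

```bash
python3 - <<'E'
from h import *
s=sense();print(s["wrist_torque"],s["contact_force"],s["eef_pos"],s["eef_rot"],s["opening"],s["joint_efforts"][5])
E
```

```text
[-0.31626058 -0.84496549 -0.59111699] [ 4.72600938 -1.35917008  0.54823352] [ 0.63396929 -0.08274979  0.10317241] [-3.14133390e+00 -1.63902658e-03 -4.53961346e-01] 0.058949328625096935 1.9409311562776566
```

Call:
drive_tool(
  slide=[
    [0, 0, 0.0017],
    [0, 0, 0.0017],
    [0, 0, 0.0017],
    [0, 0, 0.0017],
    [0, 0, 0.0017],
    [0, 0, 0.0017],
  ],
  turn=[0.05, 0.05, 0.05, 0.05, 0.05, 0.05],
)

```text
time_s: 13.67
eef_pos: [0.6339, -0.0824, 0.1043]
eef_rot: [-3.142, -0.001, 0.017]
contact_force: [5.4, 1.6, 0.2]
opening: 0.0591
```

```bash
python3 - <<'E'
from h import *
s=sense();print(s["wrist_torque"],s["contact_force"],s["eef_pos"],s["eef_rot"],s["opening"],s["joint_efforts"][5])
E
```

```text
[ 0.19548867 -1.01386329 -0.24772883] [5.42791476 1.56932618 0.15188877] [ 0.63392574 -0.08242325  0.10434473] [-3.14152427e+00 -1.33447276e-03  1.74935696e-02] 0.05907243288602437 2.174191251397133
```

Call:
drive_tool(
  slide=[
    [0, 0, 0.0017],
    [0, 0, 0.0017],
    [0, 0, 0.0017],
    [0, 0, 0.0017],
    [0, 0, 0.0017],
    [0, 0, 0.0017],
  ],
  turn=[0.05, 0.05, 0.05, 0.05, 0.05, 0.05],
)

```text
time_s: 14.17
eef_pos: [0.6335, -0.0823, 0.1055]
eef_rot: [-3.141, -0.0, 0.489]
contact_force: [1.0, 2.0, -0.1]
opening: 0.0589
```

```bash
python3 - <<'E'
from h import *
s=sense();print(s["wrist_torque"],s["contact_force"],s["eef_pos"],s["eef_rot"],s["opening"],s["joint_efforts"][5])
E
```

```text
[ 0.22469884 -0.31335328 -0.12454743] [ 1.03743907  1.96945209 -0.11983748] [ 0.63352138 -0.08230106  0.10552251] [-3.14136217e+00 -2.89787905e-04  4.88916221e-01] 0.05890532634772107 2.373378574848175
```

Call:
drive_tool(
  slide=[
    [0, 0, 0.0017],
    [0, 0, 0.0017],
    [0, 0, 0.0017],
    [0, 0, 0.0017],
    [0, 0, 0.0017],
    [0, 0, 0.0017],
    [0, 0, 0.0017],
    [0, 0, 0.0017],
    [0, 0, 0],
  ],
  turn=[0.05, 0.05, 0.05, 0.05, 0.05, 0.05, 0.05, 0.05, 0],
)

```text
time_s: 14.92
eef_pos: [0.6332, -0.0825, 0.1073]
eef_rot: [-3.141, 0.0, 1.118]
contact_force: [0.4, 0.8, -1.4]
opening: 0.0591
```

```bash
python3 - <<'E'
from h import *
s=sense();print(s["wrist_torque"],s["contact_force"],s["eef_pos"],s["eef_rot"],s["opening"],s["joint_positions"])
E
```

```text
[-0.0423242   0.02660253  0.0182566 ] [ 0.37426116  0.79256112 -1.39588545] [ 0.63317549 -0.08250275  0.10732044] [-3.14089195e+00  4.09706699e-04  1.11754339e+00] 0.059054214710900985 [-1.69422800e-01  8.90198686e-02  1.65283421e+00 -1.99985391e-04
  1.40052598e+00 -1.28693209e+00]
```

Call:
drive_tool(
  slide=[
    [0, 0, 0.005],
    [0, 0, 0.005],
    [0, 0, 0.005],
    [0, 0, 0],
  ],
  turn=[0, 0, 0, 0],
)

```text
time_s: 15.25
eef_pos: [0.6334, -0.0824, 0.1102]
eef_rot: [3.142, 0.0, 1.113]
contact_force: [-1.0, -0.6, -0.7]
opening: 0.0589
```

```bash
python3 - <<'E'
from h import *
s=sense();print(s["wrist_torque"],s["contact_force"],s["eef_pos"],s["eef_rot"],s["opening"])
E
```

```text
[-0.01865571  0.08100518  0.02388955] [-0.95185776 -0.55138731 -0.70617881] [ 0.63342459 -0.08240891  0.11022151] [3.14155813e+00 4.26972480e-06 1.11347197e+00] 0.058910160273088506
```

Call:
drive_tool(
  slide=[
    [0, 0, 0.03],
    [0, 0, 0.04],
    [0, 0, 0.05],
    [0, 0, 0.04],
    [0, 0, 0.027],
    [0, 0, 0],
    [0, 0, 0],
    [0, 0, 0],
  ],
  turn=[0, 0, 0, 0, 0, 0, 0, 0],
)

```text
time_s: 15.92
eef_pos: [0.6333, -0.0824, 0.1379]
eef_rot: [-3.141, 0.0, 1.115]
contact_force: [0.6, -0.5, -0.8]
opening: 0.0591
```

```bash
python3 - <<'E'
from h import *
s=sense();print(s["wrist_torque"],s["contact_force"],s["eef_pos"],s["eef_rot"],s["opening"])
im=snapshot("scene");t=snapshot("top")
cv2.imwrite("pics/fin.png",np.hstack([cv2.resize(im[90:240,150:290],(400,430),interpolation=cv2.INTER_CUBIC),cv2.resize(im,(400,300))[:300] if 0 else cv2.copyMakeBorder(cv2.resize(t,(400,300)),0,130,0,0,0)]))
E
```

```text
[-0.01714329  0.00224508 -0.00558628] [ 0.6429304  -0.51648717 -0.75304438] [ 0.63331728 -0.08238101  0.13787211] [-3.14130799e+00  8.19844792e-05  1.11489081e+00] 0.059067365011581364
```

View pics/fin.png

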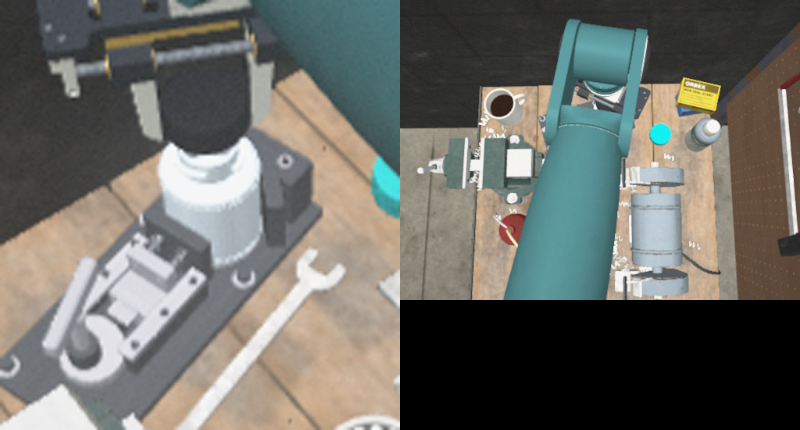

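The cap is held level above the bare neck. The pot is still upright in the vee, and the spanner hasn't moved.

```bash
python3 -c "
from workcell import *
print(close_job())"
```

```text
the job is handed in; nothing more can be done
None
```

I opened the pot and handed the job in at about 16 s. The gripper still holds the cap, level and about 2 cm above the open mouth.

- **Clamp:** I wound the T-key clockwise by about 2.8 rad in one grip, in several small steps. At the end the torque rose to 1.2 N m while the bar stopped following the jaws, which I took as the stop. The pictures show the pad against the pot.
- **Cap:** I unscrewed it anticlockwise by about 2.6 rad, letting the tool rise with the thread. The torque went from about 0.76 N m to zero, and after that only roughly the cap's weight was left on the wrist. Then I lifted it straight up.
- **Last check:** The cap's lower edge is at about z = 0.138 m and the mouth is at 0.118 m. The tool is level and within about 0.3 mm of where it gripped the cap. The picture shows the pot standing in the vee and the spanner unmoved.
- **Not confirmed:** I did not measure directly whether the pot turned or rose. The evidence is the pictures, the unscrewing torque and the low vertical forces. Those forces reached about 15 N at one moment, when the cap pushed up as it turned. The bearing was only partly in the last picture I viewed, and nothing went near it.
- **Mistake:** I made one wrong sideways correction while turning the key, which raised the side force to about 29 N. I corrected it straight away.

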